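# Make up two nozzle-change kits at the laser-welding bench

### The job

Make up the two nozzle-change kits for the laser welder: in the blue tray put the copper nozzle on the white round spot, the red-topped lens barrel on the black spot and the brass collar on the white square; in the orange tray put the white ceramic nozzle on the white round spot and the yellow-topped lens barrel on the black spot, its square staying empty. Everything must stand upright, centred on its spot, and be let go. Leave the green-topped barrel, the amber jar and the screwdriver where they are.

Things in the scene. Friction and masses are not known exactly. Their poses are not given: they have to be found in the camera images.
- copper_nozzle_mid (a point): copper welding nozzle standing tip up, 62 mm high: cylinder 36 mm in diameter for the lower 42 mm, then a cone narrowing to a 12 mm tip; the point is on its axis half-way up, 31 mm above its underside; z is up along its axis. About 200 g.
- ceramic_nozzle_mid (a point): white ceramic welding nozzle standing upright, 58 mm high: cylinder 34 mm in diameter for the lower 44 mm, then a 24 mm neck with a small dark bore; the point is on its axis half-way up, 29 mm above its underside; z is up along its axis. About 120 g.
- red_barrel_mid (a point): lens barrel standing upright, black cylinder 45 mm in diameter and 46 mm high with its upper third red and a round glass window in its red top; the point is its centre, 23 mm above its underside; z is up along its axis. About 140 g.
- yellow_barrel_mid (a point): lens barrel standing upright, black cylinder 45 mm in diameter and 46 mm high with its upper third yellow and a round glass window in its yellow top; the point is its centre, 23 mm above its underside; z is up along its axis. About 140 g.
- brass_collar_mid (a point): brass collar, a plain tube standing on end, 40 mm outside and 24 mm inside diameter, 44 mm high; the point is its centre, 22 mm above its underside; z is up along its axis. About 250 g.
- blue_tray: blue kit tray, 230 x 110 mm, flat, fixed to the bench: floor 4 mm thick (its top 4 mm above the bench), with a 4 mm wide rim rising 8 mm above the bench. Origin on the bench under the tray's centre; its x axis runs along the long side, z up. Three flat painted spots in a row on the floor: white round spot (54 mm across, for a nozzle) at x = +75 mm, black round spot (54 mm, for a lens barrel) at x = 0, white square spot (52 mm, for a collar) at x = -75 mm, all at y = 0.
- orange_tray: orange kit tray, 230 x 110 mm, flat, fixed to the bench: floor 4 mm thick (its top 4 mm above the bench), with a 4 mm wide rim rising 8 mm above the bench. Origin on the bench under the tray's centre; its x axis runs along the long side, z up. Three flat painted spots in a row on the floor: white round spot (54 mm across, for a nozzle) at x = +75 mm, black round spot (54 mm, for a lens barrel) at x = 0, white square spot (52 mm, for a collar) at x = -75 mm, all at y = 0.
- green_barrel_mid (a point): lens barrel standing upright, black cylinder 45 mm in diameter and 46 mm high with its upper third green and a round glass window in its green top; the point is its centre, 23 mm above its underside; z is up along its axis. Spare stock, to be left alone.
- amber_jar_mid (a point): closed amber glass jar with a white cap, 44 mm in diameter, 60 mm high; the point is its centre, 30 mm above its underside. To be left alone.
- driver_grip (a point): screwdriver with a black handle lying on the bench beyond the stock, about 160 mm long and under 30 mm high; the point is in its handle, and x runs along it towards the blade. To be left alone.
Mind the look-alikes: they are no part of the job. What is shaped like the part that bears yellow_barrel_mid but pink or purple is not meant.

How it is judged:
By the outcome, as a careful person would: the job done as asked, in the order asked, and still so for the second after the job is handed in, with the robot touching nothing.
It also fails if it takes over 115 s, if anything falls off the work surface, if the arm or the gripper's body presses on something with over 40 N, if the wrist force passes 120 N, or if a joint passes its speed limit or range.

### The arm

A 6-joint arm with a two-finger parallel gripper is mounted at the origin on the work surface. World frame = base frame: x ahead of the robot, y to its left, z up, the work surface at z = 0. Lengths are in m, angles in degrees, forces in N, time in s.
With the tool pointing down it reaches from about 0.35 to 0.875 m from the base axis. Payload 4.2 kg.
Tool frame: the origin (TCP) lies on the centre line of the jaws, within the pads' length; the fingertips stand 19 mm ahead of it and the grasp point (between the pads) is the TCP; z points along the fingers, y is the line along which they close (so a half turn about z gives the same grasp; the last joint's range is limited). The gripper opens to 87 mm and grips with 3 to 60 N. Pads are 19 mm wide; open, the fingers measure 117 mm over their backs; the gripper's body (75 mm by 190 mm) begins 51 mm behind the grasp point.
Start: joints at [82.483, 22.042, 0.453, 0, -68.411, -14.817], TCP at [0.237, 0.578, 0.242] pointing down, gripper open.
Joint ranges: [-179.83, 179.83], [-69.29, 118.12], [-61.27, 80.66], [-181.25, 117.63], [-171.15, -9.14], [-177.46, 177.46]. Speed limits (degrees/s): [159.86, 159.86, 180, 180, 180, 180].

### API

Orientations are given as a 3x3 rotation matrix whose columns are the frame's x, y, z axes.
In Python, from station import sense, capture, finish_job, search_frame, masks_of gives the robot as it stands.
- The arm moves only by the tool drive_tool, never from a script. Its argument "rows" is a list of rows, each a list of 7 numbers: the opening in per cent of the stroke, from 0 (shut) to 100 (fully open), then the shift along the world's x, y, z in mm, then the turn, a rotation vector about the world's x, y, z in rad. In form: [[fingers, dx, dy, dz, wx, wy, wz], ...]. A call has 1 to 5 rows; each row shifts and turns the commanded pose from where the row before left it; what a row does not reach is not made up. A row lasts 1/12 s, in which the tool goes at most 41.7 mm and 7.16 degrees, less where a joint would pass 70% of its speed; a pose out of reach is approached as far as the arm can. A call is refused whole if a number of a shift passes 41.7 or a number of a turn 0.125, either way. A call with a gripper value outside its range is refused whole. The fingers move at their own pace and stop on an object; the grip force is fixed at half the most. Time passes only in rows, so rows that do not move let the fingers close. It gives the time, the measured TCP pose, the force, the opening and the grip force at its end, in the units of the state.
- sense(): the state, without advancing time (a new reading comes with each control period).
- capture(name): name is "scene" or "top" or "wrist"; returns a dict with "frame" (420x560x3 uint8, red, green, blue), "z_map" (420x560 float32, m along the optical axis (not along the pixel's ray), 0 where there is no reading), "fx", "fy", "cx", "cy" (pixels), "distortion" ([k1, k2, p1, p2, k3] as OpenCV has them; the pictures are not rectified), "R" (3x3) and "t" (3): a world point X has camera coordinates R X + t; the wrist camera has in their place "T_tool_cam" (4x4, takes a point from camera to tool coordinates, whose origin is the TCP and whose axes are the flange's). Camera axes: x right, y down, z forward; pixel columns grow to the right and rows downward; lengths in m; the calibration is good to about 2 mm. A picture is of the moment at which its call begins: read the wrist's pose just before it.
- finish_job(): hands the job in; it is judged then, once.
Trained networks look in a picture, given as the dict that the camera call returned (one of the last four; its "shot" number tells which), for a name from the list of things; names that differ only in an ending like _2 or _b are one class to them, and where a whole thing is asked for, a point or a joint stands for the part that bears it (a point fixed in the world has none). Each returns a list of dicts, best first, with "p" (0 to 1); they miss things now and then, are a little off and sometimes report something else, mostly with a low value. They report only what shows in the picture. A call takes as long as a camera call. They do not tell look-alikes from the thing itself.
- search_frame(label, picture): "xy" ([column, row] in pixels, amid what is visible of it).
- masks_of(label, picture): "region" (420x560 bool, what is visible of it) and "xy" ([column, row] in pixels, amid what is visible of it).
The state is a dict: "time_s": time; "joints": joint angles; "joint_velocities": joint speeds; "effort": joint torques, N m; "tcp_pos": TCP position; "ee_rot": TCP orientation; "wrist_force": force on the tool from outside, world axes, zero at the start; "moment": the same for the moment, N m; "gripper_width": opening from 0.0 (shut) to 1.0 (fully open); "gripper_force": force on a finger pad.
Only numpy, scipy, OpenCV 4.12 (cv2) and the standard library are available. Lean on these libraries where they do the work, as an engineer would, in place of code of your own. Each camera call takes 0.05 s, during which the arm holds its last target. There are 200 camera calls.

## Working session

There is one attempt and no reset: what is moved stays moved. The work goes in short steps, Python scripts to look and compute and a tool call to move; the robot and the scene stay as the last step left them, time stands still between calls to the robot, and variables do not carry over. Pictures are saved under pics/ and viewed, at most 14 in all, crops included, and the job is handed in when it is done.

Besides the shell and the picture viewer there is one more tool, called after "Emit:" as name([rows], argument=value, ...), one row to a line, values as JSON. drive_tool: Moves the arm, as the interface text tells. Its arguments: {"type":"object","properties":{"rows":{"type":"array"}},"required":["rows"]}

```bash
mkdir -p pics; cat > h.py <<'E'
import numpy as np, cv2
from station import *
def cam(c,s=None):
    K=np.array([[c["fx"],0,c["cx"]],[0,c["fy"],c["cy"]],[0,0,1.]]);D=np.array(c["distortion"],float)
    if "R" in c: R=np.array(c["R"]).T; return K,D,R,-R@np.array(c["t"])
    T=np.array(c["T_tool_cam"]);E=np.array(s["ee_rot"]);return K,D,E@T[:3,:3],E@T[:3,3]+np.array(s["tcp_pos"])
def rays(c,uv,s=None):
    K,D,R,o=cam(c,s);p=cv2.undistortPoints(np.array(uv,float).reshape(-1,1,2),K,D)[:,0]
    return np.c_[p,np.ones(len(p))],R,o
def onplane(c,uv,z,s=None):
    p,R,o=rays(c,uv,s);d=p@R.T;return o+d*((z-o[2])/d[:,2])[:,None]
def cloud(c,m,s=None):
    v,u=np.nonzero(m&(c["z_map"]>0));p,R,o=rays(c,np.c_[u,v],s);return (p*c["z_map"][v,u][:,None])@R.T+o
def save(c,n): cv2.imwrite("pics/"+n,c["frame"][:,:,::-1])
E
python3 - <<'E'
from h import *
s=sense();print({k:np.round(s[k],3).tolist() for k in("time_s","tcp_pos","ee_rot","gripper_width")})
c=capture("top");save(c,"top.png");save(capture("scene"),"scene.png")
for n in ["copper_nozzle_mid","ceramic_nozzle_mid","red_barrel_mid","yellow_barrel_mid","brass_collar_mid","green_barrel_mid","amber_jar_mid","blue_tray","orange_tray","driver_grip"]:
    for r in masks_of(n,c)[:4]:
        P=cloud(c,r["region"]);
        if len(P)<5: continue
        zt=np.percentile(P[:,2],95);T=P[P[:,2]>zt-.006]
        print(n,round(r["p"],2),np.round(r["xy"]),len(P),"top",zt.round(3),T[:,:2].mean(0).round(3),((T.max(0)+T.min(0))/2)[:2].round(3))
E
```

```text
{'time_s': 0.0, 'tcp_pos': [0.237, 0.578, 0.24], 'ee_rot': [[0.925, -0.38, -0.001], [-0.38, -0.925, -0.002], [0.0, 0.002, -1.0]], 'gripper_width': 1.0}
copper_nozzle_mid 0.45 [289. 249.] 142 top 0.062 [ 0.556 -0.017] [ 0.555 -0.018]
ceramic_nozzle_mid 0.49 [299. 294.] 140 top 0.06 [ 0.44  -0.044] [ 0.44  -0.045]
red_barrel_mid 0.69 [242. 254.] 266 top 0.05 [0.539 0.1  ] [0.539 0.101]
yellow_barrel_mid 0.82 [305. 144.] 282 top 0.049 [ 0.825 -0.057] [ 0.825 -0.057]
yellow_barrel_mid 0.59 [243. 257.] 277 top 0.049 [0.54 0.1 ] [0.539 0.101]
yellow_barrel_mid 0.57 [350. 184.] 286 top 0.049 [ 0.717 -0.173] [ 0.717 -0.173]
yellow_barrel_mid 0.56 [309. 208.] 281 top 0.049 [ 0.671 -0.076] [ 0.671 -0.076]
green_barrel_mid 0.79 [265. 212.] 246 top 0.05 [0.656 0.042] [0.656 0.042]
green_barrel_mid 0.56 [168. 264.] 3790 top 0.008 [0.516 0.295] [0.518 0.296]
amber_jar_mid 0.68 [320. 250.] 244 top 0.063 [ 0.562 -0.105] [ 0.562 -0.105]
blue_tray 0.9 [400. 277.] 3847 top 0.009 [ 0.491 -0.305] [ 0.494 -0.304]
orange_tray 0.7 [168. 266.] 3791 top 0.008 [0.516 0.295] [0.518 0.295]
driver_grip 0.55 [299. 179.] 354 top 0.027 [ 0.753 -0.059] [ 0.752 -0.058]
```

View pics/top.png

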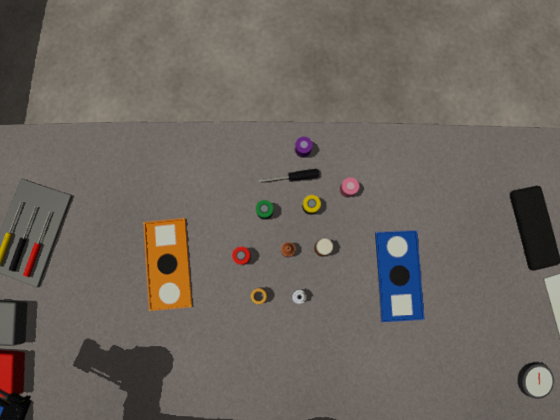

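View pics/scene.png

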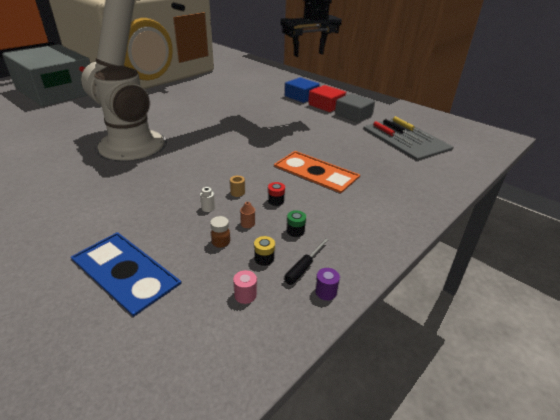

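The top view shows, as (column, row):
- **Barrels:** yellow (312,204), red (241,256), green (265,209). The look-alikes are pink (350,187) and purple (304,146).
- **Other stock:** copper (288,250), amber jar (324,247), ceramic (299,297), brass collar (259,296).
- **Trays:** the orange tray's round spot is on the near side, the blue tray's on the far side.

The yellow-topped barrel with the black body, at (312,204), is the one I want. Next I'll use the wrist camera to check it close up and measure.

Emit:
drive_tool([
  [100, 28, -28, 12, 0, 0, 0.039],
  [100, 28, -28, 12, 0, 0, 0.039],
  [100, 28, -28, 12, 0, 0, 0.039],
  [100, 28, -28, 12, 0, 0, 0.039],
  [100, 28, -28, 12, 0, 0, 0.039],
])

```text
time_s: 1.02
tcp_pos: [0.3783, 0.4367, 0.3024]
ee_rot: [[0.982, -0.191, 0.0], [-0.191, -0.982, 0.0], [0.0, -0.0, -1.0]]
wrist_force: [0.5, 1.0, 0.8]
gripper_width: 1.002
gripper_force: 0.0
```

Emit:
drive_tool([
  [100, 25, -28, 12, 0, 0, 0.039],
  [100, 25, -28, 12, 0, 0, 0.039],
  [100, 25, -28, 12, 0, 0, 0.039],
  [100, 25, -28, 12, 0, 0, 0.039],
  [100, 25, -28, 12, 0, 0, 0.039],
])

```text
time_s: 1.43
tcp_pos: [0.5033, 0.2965, 0.3625]
ee_rot: [[1.0, 0.002, 0.0], [0.002, -1.0, 0.0], [0.0, -0.0, -1.0]]
wrist_force: [-0.1, -0.2, 0.3]
gripper_width: 0.997
gripper_force: 0.0
```

```bash
python3 - <<'E'
from h import *
s=sense();print({k:np.round(s[k],3).tolist() for k in("time_s","tcp_pos","ee_rot","joints")})
c=capture("wrist");save(c,"w1.png");print(np.round(c["T_tool_cam"],3).tolist(),c["fx"])
K,D,R,o=cam(c,s);print(o,onplane(c,[[0,0],[559,0],[0,419],[559,419]],0,s).round(3).tolist())
E
```

```text
{'time_s': 1.433, 'tcp_pos': [0.503, 0.296, 0.362], 'ee_rot': [[1.0, 0.002, 0.0], [0.002, -1.0, 0.0], [0.0, -0.0, -1.0]], 'joints': [46.374, 14.741, 6.982, 0.001, -82.204, 43.757]}
[[-0.0, -0.958, -0.287, 0.079], [1.0, -0.0, -0.0, 0.001], [0.0, -0.287, 0.958, -0.144], [0.0, 0.0, 0.0, 1.0]] 374.90536387226115
[0.58237576 0.29561419 0.50639159] [[0.708, 0.641, 0.0], [0.711, -0.077, 0.0], [0.026, 0.789, 0.0], [0.025, -0.242, 0.0]]
```

View pics/w1.png

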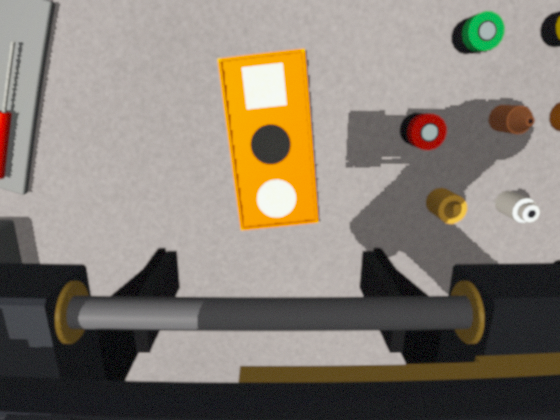

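The wrist view shows the orange tray with its square at (265,85), black spot (270,144) and round spot (277,198). It also has red (426,131), copper (512,119), collar (447,206), ceramic (520,208) and green (480,32). I'll measure the tray from here, then view the stock and the blue tray.

```bash
cat >> h.py <<'E'
def tray(c,name,s=None):
    r=masks_of(name,c)[0];m=r["region"].astype(np.uint8)
    h=cv2.convexHull(cv2.findNonZero(m));hm=np.zeros_like(m);cv2.fillConvexPoly(hm,h,1)
    hm=cv2.erode(hm,np.ones((7,7)))
    hsv=cv2.cvtColor(c["frame"],cv2.COLOR_RGB2HSV)
    w=((hsv[...,1]<90)&(hsv[...,2]>130)&(hm>0));k=((hsv[...,2]<70)&(hm>0))
    out=[]
    for q,kind in((w,"white"),(k,"black")):
        n,l,st,ce=cv2.connectedComponentsWithStats(q.astype(np.uint8))
        for i in range(1,n):
            if st[i,4]>60:
                cnt=max(cv2.findContours((l==i).astype(np.uint8),0,1)[0],key=len)
                P=onplane(c,cnt[:,0],.004,s)[:,:2].astype(np.float32)
                cen=onplane(c,[ce[i]],.004,s)[0,:2]
                A=cv2.contourArea(P); out.append((kind,cen.round(4).tolist(),"area_ratio_rect",round(A/np.prod(cv2.minAreaRect(P)[1]),2),"dia",round(2*(A/np.pi)**.5,4)))
    return r["p"],out
SH={"copper":[(0.008,18),(.042,18),(.062,6)],"ceramic":[(.008,17),(.044,17),(.058,12)],"barrel":[(.008,22.5),(.046,22.5)],"collar":[(.008,20),(.044,20)],"jar":[(.008,22),(.06,22)]}
def fit(c,kind,xy,s=None,z0=0.):
    K,D,R,o=cam(c,s);H,W=c["z_map"].shape
    v,u=np.mgrid[:H,:W];p,_,_=rays(c,np.c_[u.ravel(),v.ravel()],s)
    P=(p*c["z_map"].reshape(-1,1))@R.T+o;Z=P[:,2].reshape(H,W);Z[c["z_map"]==0]=-1
    hi=((Z>.008+z0)&(Z<.08)&(np.hypot(P[:,0]-xy[0],P[:,1]-xy[1]).reshape(H,W)<.045)).astype(np.uint8)
    n,l,st,ce=cv2.connectedComponentsWithStats(hi)
    if n<2: return None
    i=1+np.argmax(st[1:,4]);m=l==i;xy=np.array(xy,float);a=np.linspace(0,2*np.pi,60)
    for _ in range(15):
        Q=np.concatenate([np.c_[xy[0]+r/1e3*np.cos(a),xy[1]+r/1e3*np.sin(a),np.full(60,z+z0)] for z,r in SH[kind]])
        q=cv2.projectPoints(Q,cv2.Rodrigues(R.T)[0],-R.T@o,K,D)[0]
        M=np.zeros((H,W),np.uint8);cv2.fillConvexPoly(M,cv2.convexHull(np.round(q*16).astype(np.int32)),1,shift=4)
        cm=np.argwhere(M).mean(0)[::-1];xy=xy+(onplane(c,[ce[i]],.03+z0,s)-onplane(c,[cm],.03+z0,s))[0,:2]
    return xy.round(4).tolist(),"iou",round((m&(M>0)).sum()/(m|(M>0)).sum(),2),"ztop",round(float(np.percentile(Z[m],95)),4)
E
python3 - <<'E'
from h import *
s=sense();c=capture("wrist");print(tray(c,"orange_tray",s))
for k,xy in(("barrel",(.539,.1)),("collar",(.44,.06)),("copper",(.556,-.017))): print(k,fit(c,k,xy,s))
E
```

```text
(0.64, [('white', [0.5962, 0.3028], 'area_ratio_rect', np.float64(0.95), 'dia', 0.0588), ('white', [0.4469, 0.2863], 'area_ratio_rect', np.float64(0.8), 'dia', 0.0539), ('black', [0.5216, 0.2946], 'area_ratio_rect', np.float64(0.79), 'dia', 0.0465)])
barrel ([0.543, 0.0999], 'iou', np.float64(0.93), 'ztop', 0.0489)
collar ([0.4432, 0.056], 'iou', np.float64(0.89), 'ztop', 0.0456)
copper ([0.5596, -0.0166], 'iou', np.float64(0.91), 'ztop', 0.0627)
```

Emit:
drive_tool([
  [100, 4, -40, 0, 0, 0, 0],
  [100, 4, -40, 0, 0, 0, 0],
  [100, 4, -40, 0, 0, 0, 0],
  [100, 4, -40, 0, 0, 0, 0],
  [100, 4, -40, 0, 0, 0, 0],
])

```text
time_s: 2.0
tcp_pos: [0.5216, 0.0974, 0.3612]
ee_rot: [[1.0, 0.002, -0.001], [0.002, -1.0, 0.0], [-0.001, -0.0, -1.0]]
wrist_force: [1.3, 0.4, 0.4]
gripper_width: 0.998
gripper_force: 0.0
```

Emit:
drive_tool([
  [100, 4, -40, 0, 0, 0, 0],
  [100, 4, -40, 0, 0, 0, 0],
  [100, 2, -20, 0, 0, 0, 0],
  [100, 0, -10, 0, 0, 0, 0],
  [100, 0, 0, 0, 0, 0, 0],
])

```text
time_s: 2.42
tcp_pos: [0.5321, -0.0127, 0.3611]
ee_rot: [[1.0, -0.002, -0.001], [-0.002, -1.0, -0.0], [-0.001, 0.0, -1.0]]
wrist_force: [-0.1, 0.5, 0.6]
gripper_width: 1.003
gripper_force: 0.0
```

```bash
python3 - <<'E'
from h import *
s=sense();c=capture("wrist");save(c,"w2.png");print(s["tcp_pos"])
for k,xy in(("barrel",(.539,.1)),("collar",(.44,.06)),("copper",(.556,-.017)),("ceramic",(.44,-.044)),("barrel",(.671,-.076)),("barrel",(.656,.042)),("jar",(.562,-.105))): print(k,fit(c,k,xy,s))
E
```

```text
[ 0.53209027 -0.01267578  0.36111884]
barrel ([0.5426, 0.1008], 'iou', np.float64(0.92), 'ztop', 0.049)
collar ([0.4426, 0.0552], 'iou', np.float64(0.85), 'ztop', 0.0459)
copper ([0.5594, -0.017], 'iou', np.float64(0.92), 'ztop', 0.063)
ceramic ([0.4417, -0.0445], 'iou', np.float64(0.91), 'ztop', 0.0599)
barrel ([0.6752, -0.0758], 'iou', np.float64(0.93), 'ztop', 0.049)
barrel ([0.6612, 0.0439], 'iou', np.float64(0.91), 'ztop', 0.049)
jar ([0.5661, -0.1044], 'iou', np.float64(0.86), 'ztop', 0.0618)
```

View pics/w2.png

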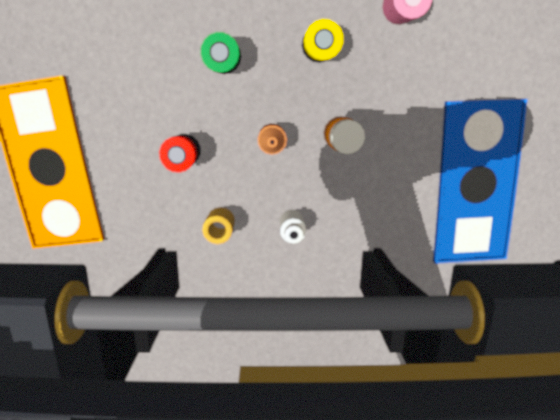

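The wrist view shows copper (272,139), red (178,153), collar (217,227), ceramic (293,230), yellow with a black body (323,40), pink (408,5), amber jar (345,133) and green (220,52). The fits agree with the earlier ones. Blue tray spots are next, and then the copper nozzle.

```bash
python3 - <<'E'
from h import *
s=sense();c=capture("wrist");print(tray(c,"blue_tray",s));print(tray(c,"orange_tray",s))
t=capture("top");print(tray(t,"blue_tray"));print(tray(t,"orange_tray"))
for k,xy in(("barrel",(.539,.1)),("collar",(.44,.06)),("copper",(.556,-.017)),("ceramic",(.44,-.044)),("barrel",(.671,-.076))): print(k,fit(t,k,xy))
E
```

```text
(0.89, [('white', [0.5702, -0.3015], 'area_ratio_rect', np.float64(0.78), 'dia', 0.055), ('white', [0.4204, -0.3091], 'area_ratio_rect', np.float64(0.94), 'dia', 0.0605), ('black', [0.4955, -0.3053], 'area_ratio_rect', np.float64(0.77), 'dia', 0.0472)])
(0.92, [('white', [0.5962, 0.3031], 'area_ratio_rect', np.float64(0.95), 'dia', 0.059), ('white', [0.4468, 0.2867], 'area_ratio_rect', np.float64(0.78), 'dia', 0.0543), ('black', [0.5214, 0.2949], 'area_ratio_rect', np.float64(0.77), 'dia', 0.0461)])
(0.79, [('white', [0.4178, -0.3082], 'area_ratio_rect', np.float64(0.91), 'dia', 0.0575), ('black', [0.5357, -0.3003], 'area_ratio_rect', np.float64(0.44), 'dia', 0.0866)])
(0.63, [])
barrel None
collar ([0.4412, 0.0561], 'iou', np.float64(0.58), 'ztop', 0.0468)
copper None
ceramic ([0.4405, -0.0439], 'iou', np.float64(0.8), 'ztop', 0.0603)
barrel None
```

Emit:
drive_tool([
  [65, 14, -2, -40, 0, 0, 0],
  [65, 13.5, -2, -40, 0, 0, 0],
  [65, 0, 0, -40, 0, 0, 0],
  [65, 0, 0, -40, 0, 0, 0],
  [65, 0, 0, -40, 0, 0, 0],
])

```text
time_s: 3.18
tcp_pos: [0.5595, -0.0152, 0.1613]
ee_rot: [[1.0, 0.001, 0.001], [0.001, -1.0, 0.0], [0.001, -0.0, -1.0]]
wrist_force: [0.6, 0.5, 0.3]
gripper_width: 0.711
gripper_force: 0.0
```

Emit:
drive_tool([
  [65, 0, 0, -40, 0, 0, 0],
  [65, 0, 0, -34, 0, 0, 0],
  [65, 0, 0, -10, 0, 0, 0],
  [65, 0, 0, 0, 0, 0, 0],
])

```text
time_s: 3.52
tcp_pos: [0.5578, -0.0157, 0.0761]
ee_rot: [[1.0, 0.001, -0.007], [0.001, -1.0, -0.002], [-0.007, 0.002, -1.0]]
wrist_force: [-0.2, 0.4, 0.1]
gripper_width: 0.656
gripper_force: 0.0
```

```bash
python3 - <<'E'
from h import *
s=sense();c=capture("wrist");save(c,"w3.png");print(s["tcp_pos"],fit(c,"copper",(.5595,-.0168),s))
E
```

```text
[ 0.55781882 -0.01568602  0.07607473] ([0.5598, -0.0168], 'iou', np.float64(0.94), 'ztop', 0.0629)
```

View pics/w3.png

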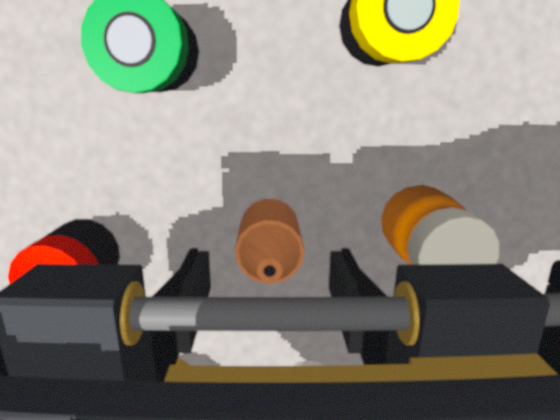

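The copper nozzle (270,240) is centred between the fingers, and its fit is unchanged. I'll go down and grip.

Emit:
drive_tool([
  [65, 1, -0.5, -25, 0, 0, 0],
  [65, 1, -0.5, -20, 0, 0, 0],
  [65, 0, 0, -4, 0, 0, 0],
  [65, 0, 0, 0, 0, 0, 0],
  [0, 0, 0, 0, 0, 0, 0],
])

```text
time_s: 3.98
tcp_pos: [0.5633, -0.0164, 0.0321]
ee_rot: [[1.0, 0.001, 0.004], [0.001, -1.0, 0.0], [0.004, -0.0, -1.0]]
wrist_force: [0.3, 0.2, -0.1]
gripper_width: 0.62
gripper_force: 0.0
```

Emit:
drive_tool([
  [0, 0, 0, 0, 0, 0, 0],
  [0, 0, 0, 0, 0, 0, 0],
  [0, 0, 0, 0, 0, 0, 0],
  [0, 0, 0, 0, 0, 0, 0],
])

```text
time_s: 4.32
tcp_pos: [0.5624, -0.0165, 0.0311]
ee_rot: [[1.0, 0.0, 0.002], [0.0, -1.0, 0.001], [0.002, -0.001, -1.0]]
wrist_force: [-0.9, 2.0, 3.8]
gripper_width: 0.404
gripper_force: 30.0
```

Emit:
drive_tool([
  [0, 0, 0, 30, 0, 0, 0],
  [0, 0, 0, 40, 0, 0, 0],
  [0, 0, 0, 40, 0, 0, 0],
  [0, 2, -35, 0, 0, 0, 0],
  [0, 2, -40, 0, 0, 0, 0],
])

```text
time_s: 4.73
tcp_pos: [0.5673, -0.0906, 0.1432]
ee_rot: [[1.0, 0.005, 0.007], [0.005, -1.0, 0.001], [0.007, -0.001, -1.0]]
wrist_force: [0.1, -0.1, -3.5]
gripper_width: 0.403
gripper_force: 30.0
```

Emit:
drive_tool([
  [0, 2, -40, 0, 0, 0, 0],
  [0, 2, -40, 0, 0, 0, 0],
  [0, 2, -40, 0, 0, 0, 0],
  [0, 0, -40, 0, 0, 0, 0],
  [0, 0, -40, 0, 0, 0, 0],
])

```text
time_s: 5.15
tcp_pos: [0.5706, -0.2935, 0.139]
ee_rot: [[1.0, -0.0, -0.002], [-0.0, -1.0, 0.001], [-0.002, -0.001, -1.0]]
wrist_force: [1.0, -0.5, -2.6]
gripper_width: 0.409
gripper_force: 30.0
```

Emit:
drive_tool([
  [0, 0, -10, -15, 0, 0, 0],
  [0, 0, 0, -25, 0, 0, 0],
  [0, 0, 0, -15, 0, 0, 0],
  [0, 0, 0, 0, 0, 0, 0],
  [0, 0, 0, 0, 0, 0, 0],
])

```text
time_s: 5.57
tcp_pos: [0.5705, -0.3017, 0.0835]
ee_rot: [[1.0, -0.0, -0.003], [-0.0, -1.0, 0.001], [-0.003, -0.001, -1.0]]
wrist_force: [1.2, -0.5, -1.8]
gripper_width: 0.405
gripper_force: 30.0
```

Emit:
drive_tool([
  [0, 1, 0, -20, 0, 0, 0],
  [0, 1, 0, -15, 0, 0, 0],
  [0, 0, 0, -7, 0, 0, 0],
  [0, 0, 0, 0, 0, 0, 0],
  [0, 0, 0, 0, 0, 0, 0],
])

```text
time_s: 5.98
tcp_pos: [0.5742, -0.3018, 0.0438]
ee_rot: [[1.0, 0.001, 0.001], [0.001, -1.0, -0.001], [0.001, 0.001, -1.0]]
wrist_force: [0.3, 0.1, -2.1]
gripper_width: 0.411
gripper_force: 30.0
```

```bash
python3 - <<'E'
from h import *
s=sense();c=capture("wrist");save(c,"w4.png");print(s["tcp_pos"]);print(tray(c,"blue_tray",s))
E
```

```text
[ 0.57420328 -0.30183355  0.04381671]
(0.85, [('white', [0.5855, -0.3011], 'area_ratio_rect', np.float64(0.41), 'dia', 0.0292), ('black', [0.5584, -0.2719], 'area_ratio_rect', np.float64(0.58), 'dia', 0.0242), ('black', [0.5584, -0.3334], 'area_ratio_rect', np.float64(0.62), 'dia', 0.0242), ('black', [0.5614, -0.2521], 'area_ratio_rect', np.float64(0.72), 'dia', 0.0079), ('black', [0.5617, -0.3518], 'area_ratio_rect', np.float64(0.63), 'dia', 0.006), ('black', [0.5192, -0.2693], 'area_ratio_rect', np.float64(0.68), 'dia', 0.0139), ('black', [0.5188, -0.3363], 'area_ratio_rect', np.float64(0.72), 'dia', 0.0142), ('black', [0.5199, -0.3026], 'area_ratio_rect', np.float64(0.78), 'dia', 0.0078), ('black', [0.5086, -0.3058], 'area_ratio_rect', np.float64(0.59), 'dia', 0.0233)])
```

View pics/w4.png

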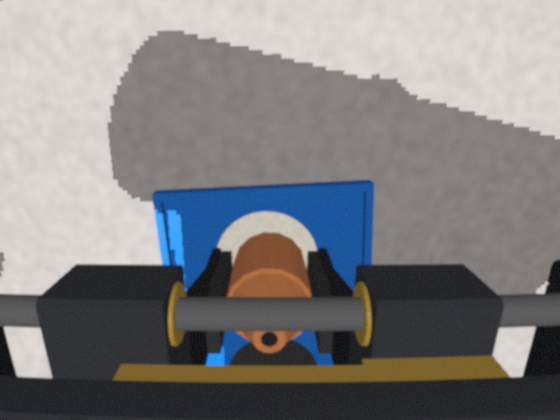

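The copper nozzle (268,285) is above the white round spot. I'll lower the last millimetres and release.

Emit:
drive_tool([
  [0, -0.5, 0, -4, 0, 0, 0],
  [0, -0.5, 0, -3, 0, 0, 0],
  [0, 0, 0, -1, 0, 0, 0],
  [0, 0, 0, 0, 0, 0, 0],
  [0, 0, 0, 0, 0, 0, 0],
])

```text
time_s: 6.5
tcp_pos: [0.5723, -0.3018, 0.0351]
ee_rot: [[1.0, 0.0, -0.0], [0.0, -1.0, 0.0], [-0.0, -0.0, -1.0]]
wrist_force: [-2.3, 1.1, -0.1]
gripper_width: 0.406
gripper_force: 30.0
```

Emit:
drive_tool([
  [65, 0, 0, 0, 0, 0, 0],
  [65, 0, 0, 0, 0, 0, 0],
  [65, 0, 0, 0, 0, 0, 0],
  [65, 0, 0, 15, 0, 0, 0],
  [65, 0, 0, 40, 0, 0, 0],
])

```text
time_s: 6.92
tcp_pos: [0.5689, -0.3005, 0.0843]
ee_rot: [[1.0, -0.001, -0.012], [-0.001, -1.0, 0.004], [-0.012, -0.004, -1.0]]
wrist_force: [0.4, -0.5, -1.1]
gripper_width: 0.631
gripper_force: 0.0
```

Emit:
drive_tool([
  [70, 0, 0, 40, 0, 0, 0],
  [70, 0, 0, 40, 0, 0, 0],
  [70, 0, 0, 40, 0, 0, 0],
  [70, -20, 20, 40, 0, 0, 0],
  [70, -9.5, 40, 20, 0, 0, 0],
])

```text
time_s: 7.33
tcp_pos: [0.5478, -0.2511, 0.2672]
ee_rot: [[1.0, -0.004, 0.008], [-0.004, -1.0, -0.004], [0.008, 0.004, -1.0]]
wrist_force: [1.6, 1.1, 0.2]
gripper_width: 0.698
gripper_force: 0.0
```

```bash
python3 - <<'E'
from h import *
s=sense();c=capture("wrist");print(s["tcp_pos"]);print(fit(c,"copper",(.5702,-.3015),s,.004),tray(c,"blue_tray",s))
E
```

```text
[ 0.54776868 -0.2510549   0.26718536]
([0.5694, -0.3026], 'iou', np.float64(0.91), 'ztop', 0.067) (0.64, [('white', [0.5751, -0.2951], 'area_ratio_rect', np.float64(0.37), 'dia', 0.0366), ('white', [0.4235, -0.3054], 'area_ratio_rect', np.float64(0.94), 'dia', 0.0527), ('black', [0.4948, -0.3126], 'area_ratio_rect', np.float64(0.68), 'dia', 0.0401), ('black', [0.438, -0.3404], 'area_ratio_rect', np.float64(0.53), 'dia', 0.0298)])
```

Copper is placed within about 1.3 mm. Now the red barrel.

Emit:
drive_tool([
  [75, 0, 40, 0, 0, 0, 0],
  [75, 0, 40, 0, 0, 0, 0],
  [75, 0, 40, 0, 0, 0, 0],
  [75, 0, 40, 0, 0, 0, 0],
  [75, 0, 40, 0, 0, 0, 0],
])

```text
time_s: 7.85
tcp_pos: [0.5466, -0.0469, 0.2618]
ee_rot: [[1.0, -0.0, 0.0], [-0.0, -1.0, -0.0], [0.0, 0.0, -1.0]]
wrist_force: [1.4, 0.9, -0.4]
gripper_width: 0.747
gripper_force: 0.0
```

Emit:
drive_tool([
  [75, 0, 40, 0, 0, 0, 0],
  [75, 0, 40, 0, 0, 0, 0],
  [75, 0, 40, -20, 0, 0, 0],
  [75, 0, 21, -40, 0, 0, 0],
  [75, 0, 0, -40, 0, 0, 0],
])

```text
time_s: 8.27
tcp_pos: [0.5486, 0.0925, 0.1672]
ee_rot: [[1.0, 0.005, 0.007], [0.005, -1.0, 0.003], [0.007, -0.003, -1.0]]
wrist_force: [0.5, 0.7, -1.3]
gripper_width: 0.751
gripper_force: 0.0
```

Emit:
drive_tool([
  [75, 0, 0, -40, 0, 0, 0],
  [75, 0, 0, -40, 0, 0, 0],
  [75, 0, 0, -10, 0, 0, 0],
  [75, 0, 0, 0, 0, 0, 0],
  [75, 0, 0, 0, 0, 0, 0],
])

```text
time_s: 8.68
tcp_pos: [0.548, 0.0883, 0.0774]
ee_rot: [[1.0, 0.001, 0.001], [0.001, -1.0, -0.0], [0.001, 0.0, -1.0]]
wrist_force: [0.5, 0.2, 0.9]
gripper_width: 0.751
gripper_force: 0.0
```

```bash
python3 - <<'E'
from h import *
s=sense();c=capture("wrist");print(s["tcp_pos"],fit(c,"barrel",(.5428,.1004),s))
E
```

```text
[0.54804317 0.0883482  0.0773785 ] ([0.5431, 0.1037], 'iou', np.float64(0.77), 'ztop', 0.0709)
```

Emit:
drive_tool([
  [75, -2.5, 6, 0, 0, 0, 0],
  [75, -2.5, 6, 0, 0, 0, 0],
  [75, 0, 0, 0, 0, 0, 0],
  [75, 0, 0, 0, 0, 0, 0],
])

```text
time_s: 9.07
tcp_pos: [0.5422, 0.101, 0.0779]
ee_rot: [[1.0, 0.001, 0.002], [0.001, -1.0, 0.001], [0.002, -0.001, -1.0]]
wrist_force: [-0.1, 0.2, -0.2]
gripper_width: 0.753
gripper_force: 0.0
```

```bash
python3 - <<'E'
from h import *
s=sense();c=capture("wrist");print(s["tcp_pos"],fit(c,"barrel",(.5428,.1004),s));save(c,"w5.png")
E
```

```text
[0.54223304 0.10103229 0.07786634] ([0.5425, 0.1004], 'iou', np.float64(0.95), 'ztop', 0.0487)
```

View pics/w5.png

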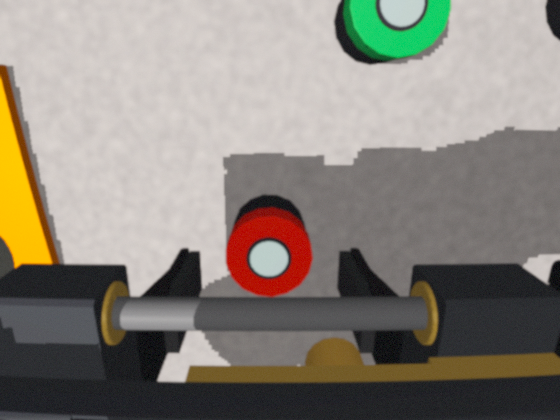

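The red barrel (269,250) is centred between the fingers. I'll grip it.

Emit:
drive_tool([
  [75, 0, 0, -25, 0, 0, 0],
  [75, 0, 0, -20, 0, 0, 0],
  [75, 0, 0, -5, 0, 0, 0],
  [75, 0, 0, 0, 0, 0, 0],
  [0, 0, 0, 0, 0, 0, 0],
])

```text
time_s: 9.53
tcp_pos: [0.5423, 0.1003, 0.027]
ee_rot: [[1.0, 0.001, 0.0], [0.001, -1.0, -0.0], [0.0, 0.0, -1.0]]
wrist_force: [0.4, 1.5, 0.2]
gripper_width: 0.724
gripper_force: 0.0
```

Emit:
drive_tool([
  [0, 0, 0, 0, 0, 0, 0],
  [0, 0, 0, 0, 0, 0, 0],
  [0, 0, 0, 0, 0, 0, 0],
  [0, 0, 0, 0, 0, 0, 0],
  [0, 0, 0, 0, 0, 0, 0],
])

```text
time_s: 9.95
tcp_pos: [0.5425, 0.1007, 0.0275]
ee_rot: [[1.0, 0.001, 0.002], [0.001, -1.0, 0.001], [0.002, -0.001, -1.0]]
wrist_force: [-0.3, -0.6, 5.1]
gripper_width: 0.496
gripper_force: 30.0
```

Emit:
drive_tool([
  [0, 0, 0, 25, 0, 0, 0],
  [0, 0, 0, 40, 0, 0, 0],
  [0, 0, 0, 40, 0, 0, 0],
  [0, -4.5, -30, 20, 0, 0, 0],
  [0, -4.5, -40, 0, 0, 0, 0],
])

```text
time_s: 10.37
tcp_pos: [0.5365, 0.0323, 0.1572]
ee_rot: [[1.0, 0.006, 0.012], [0.006, -1.0, 0.003], [0.012, -0.003, -1.0]]
wrist_force: [1.5, -0.4, -2.1]
gripper_width: 0.499
gripper_force: 30.0
```

Emit:
drive_tool([
  [0, -4.5, -40, 0, 0, 0, 0],
  [0, -4.5, -40, 0, 0, 0, 0],
  [0, -4.5, -40, 0, 0, 0, 0],
  [0, -4.5, -40, 0, 0, 0, 0],
  [0, -4.5, -40, 0, 0, 0, 0],
])

```text
time_s: 10.78
tcp_pos: [0.5091, -0.1714, 0.1512]
ee_rot: [[1.0, 0.0, -0.001], [0.0, -1.0, 0.0], [-0.001, -0.0, -1.0]]
wrist_force: [1.6, 0.0, -2.4]
gripper_width: 0.498
gripper_force: 30.0
```

Emit:
drive_tool([
  [0, -4.5, -40, 0, 0, 0, 0],
  [0, -4.5, -40, 0, 0, 0, 0],
  [0, -4.5, -40, 0, 0, 0, 0],
  [0, -2, -16, 0, 0, 0, 0],
  [0, 0, 0, 0, 0, 0, 0],
])

```text
time_s: 11.2
tcp_pos: [0.4934, -0.309, 0.1505]
ee_rot: [[1.0, -0.005, -0.002], [-0.005, -1.0, 0.0], [-0.002, -0.0, -1.0]]
wrist_force: [-0.4, 0.1, -1.8]
gripper_width: 0.5
gripper_force: 30.0
```

Emit:
drive_tool([
  [0, 0, 0, -15, 0, 0, 0],
  [0, 0, 0, -35, 0, 0, 0],
  [0, 0, 0, -25, 0, 0, 0],
  [0, 0, 0, -10, 0, 0, 0],
  [0, 0, 0, 0, 0, 0, 0],
])

```text
time_s: 11.62
tcp_pos: [0.4928, -0.3044, 0.0636]
ee_rot: [[1.0, 0.0, -0.007], [0.0, -1.0, 0.002], [-0.007, -0.002, -1.0]]
wrist_force: [0.1, 0.4, -1.7]
gripper_width: 0.499
gripper_force: 30.0
```

Emit:
drive_tool([
  [0, 1.5, -0.5, -10, 0, 0, 0],
  [0, 1, -0.3, -10, 0, 0, 0],
  [0, 0, 0, -2, 0, 0, 0],
  [0, 0, 0, 0, 0, 0, 0],
  [0, 0, 0, 0, 0, 0, 0],
])

```text
time_s: 12.03
tcp_pos: [0.4977, -0.3066, 0.045]
ee_rot: [[1.0, 0.0, 0.001], [0.0, -1.0, -0.0], [0.001, 0.0, -1.0]]
wrist_force: [-0.5, -0.1, -1.4]
gripper_width: 0.499
gripper_force: 30.0
```

Emit:
drive_tool([
  [0, -1.2, 0.6, -5, 0, 0, 0],
  [0, -1, 0.6, -4, 0, 0, 0],
  [0, 0, 0, -2, 0, 0, 0],
  [0, 0, 0, 0, 0, 0, 0],
  [0, 0, 0, 0, 0, 0, 0],
])

```text
time_s: 12.45
tcp_pos: [0.4951, -0.3053, 0.0334]
ee_rot: [[1.0, 0.0, -0.0], [0.0, -1.0, 0.0], [-0.0, -0.0, -1.0]]
wrist_force: [0.6, 0.4, -1.4]
gripper_width: 0.5
gripper_force: 30.0
```

Emit:
drive_tool([
  [0, 0, 0, -1.2, 0, 0, 0],
  [0, 0, 0, -0.8, 0, 0, 0],
  [0, 0, 0, 0, 0, 0, 0],
])

```text
time_s: 12.7
tcp_pos: [0.4953, -0.3054, 0.0316]
ee_rot: [[1.0, 0.0, 0.0], [0.0, -1.0, -0.0], [0.0, 0.0, -1.0]]
wrist_force: [0.9, -1.0, -2.1]
gripper_width: 0.499
gripper_force: 30.0
```

Emit:
drive_tool([
  [0, 0, 0, -0.8, 0, 0, 0],
  [0, 0, 0, 0, 0, 0, 0],
  [0, 0, 0, 0, 0, 0, 0],
])

```text
time_s: 12.95
tcp_pos: [0.4953, -0.3054, 0.0315]
ee_rot: [[1.0, 0.0, 0.0], [0.0, -1.0, -0.0], [0.0, 0.0, -1.0]]
wrist_force: [-2.3, 1.8, 5.4]
gripper_width: 0.5
gripper_force: 30.1
```

Emit:
drive_tool([
  [68, 0, 0, 0, 0, 0, 0],
  [68, 0, 0, 0, 0, 0, 0],
  [68, 0, 0, 0, 0, 0, 0],
  [68, 0, 0, 15, 0, 0, 0],
  [68, 0, 0, 35, 0, 0, 0],
])

```text
time_s: 13.37
tcp_pos: [0.4919, -0.3041, 0.0765]
ee_rot: [[1.0, -0.001, -0.01], [-0.001, -1.0, 0.004], [-0.01, -0.004, -1.0]]
wrist_force: [0.2, 0.1, 0.2]
gripper_width: 0.67
gripper_force: 0.0
```

Emit:
drive_tool([
  [70, 0, 0, 40, 0, 0, 0],
  [70, 0, 0, 40, 0, 0, 0],
  [70, 0, 0, 40, 0, 0, 0],
  [70, -6, 30, 0, 0, 0, 0],
  [70, -6, 38, 0, 0, 0, 0],
])

```text
time_s: 13.78
tcp_pos: [0.485, -0.2385, 0.2035]
ee_rot: [[1.0, -0.004, 0.007], [-0.004, -1.0, -0.002], [0.007, 0.002, -1.0]]
wrist_force: [0.8, 0.1, -1.2]
gripper_width: 0.7
gripper_force: 0.0
```

Emit:
drive_tool([
  [70, -6, 38, 0, 0, 0, 0],
  [70, -6, 38, 0, 0, 0, 0],
  [70, -6, 38, 0, 0, 0, 0],
  [70, -6, 38, 0, 0, 0, 0],
  [70, -6, 38, 0, 0, 0, 0],
])

```text
time_s: 14.2
tcp_pos: [0.4526, -0.0457, 0.2007]
ee_rot: [[1.0, -0.0, 0.001], [-0.0, -1.0, 0.0], [0.001, -0.0, -1.0]]
wrist_force: [0.8, 1.3, 0.8]
gripper_width: 0.701
gripper_force: 0.0
```

Emit:
drive_tool([
  [70, -5, 38, 0, 0, 0, 0],
  [70, -5, 38, 0, 0, 0, 0],
  [70, 0, 27, -20, 0, 0, 0],
  [70, 0, 0, -40, 0, 0, 0],
  [70, 0, 0, 0, 0, 0, 0],
])

```text
time_s: 14.62
tcp_pos: [0.4388, 0.0556, 0.1355]
ee_rot: [[1.0, 0.001, -0.011], [0.001, -1.0, -0.004], [-0.012, 0.004, -1.0]]
wrist_force: [-1.5, 0.7, -0.6]
gripper_width: 0.699
gripper_force: 0.0
```

```bash
python3 - <<'E'
from h import *
s=sense();c=capture("wrist");print(s["tcp_pos"],fit(c,"collar",(.4428,.0556),s));save(c,"w6.png")
E
```

```text
[0.4388254  0.05562568 0.13549924] ([0.4429, 0.0552], 'iou', np.float64(0.82), 'ztop', 0.0455)
```

View pics/w6.png

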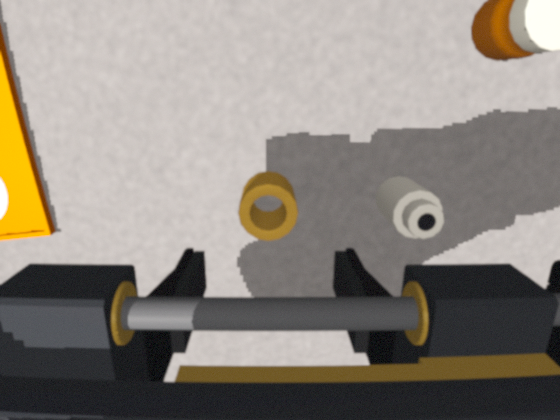

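The collar (268,205) is centred between the fingers. Its fit (0.443, 0.055) agrees with before.

Emit:
drive_tool([
  [70, 1, 0, -35, 0, 0, 0],
  [70, 0, 0, -25, 0, 0, 0],
  [70, 0, 0, 0, 0, 0, 0],
  [70, 0, 0, 0, 0, 0, 0],
  [70, 0, 0, 0, 0, 0, 0],
])

```text
time_s: 15.08
tcp_pos: [0.4459, 0.0558, 0.0828]
ee_rot: [[1.0, -0.0, 0.004], [-0.0, -1.0, 0.001], [0.004, -0.001, -1.0]]
wrist_force: [0.6, 0.1, 0.9]
gripper_width: 0.7
gripper_force: 0.0
```

Emit:
drive_tool([
  [70, -1, 0, -25, 0, 0, 0],
  [70, -0.5, 0, -24, 0, 0, 0],
  [70, 0, 0, -6, 0, 0, 0],
  [70, 0, 0, 0, 0, 0, 0],
  [70, 0, 0, 0, 0, 0, 0],
])

```text
time_s: 15.5
tcp_pos: [0.4439, 0.0561, 0.0272]
ee_rot: [[1.0, 0.001, 0.002], [0.001, -1.0, 0.001], [0.002, -0.001, -1.0]]
wrist_force: [-0.1, 0.3, 0.4]
gripper_width: 0.701
gripper_force: 0.0
```

Emit:
drive_tool([
  [0, 0, 0, 0, 0, 0, 0],
  [0, 0, 0, 0, 0, 0, 0],
  [0, 0, 0, 0, 0, 0, 0],
  [0, 0, 0, 0, 0, 0, 0],
  [0, 0, 0, 0, 0, 0, 0],
])

```text
time_s: 15.92
tcp_pos: [0.4431, 0.0559, 0.0264]
ee_rot: [[1.0, 0.001, 0.001], [0.001, -1.0, 0.001], [0.001, -0.001, -1.0]]
wrist_force: [-0.8, 0.5, 4.7]
gripper_width: 0.451
gripper_force: 30.0
```

Emit:
drive_tool([
  [0, 0, 0, 25, 0, 0, 0],
  [0, 0, 0, 40, 0, 0, 0],
  [0, 0, 0, 40, 0, 0, 0],
  [0, -2.5, -25, 15, 0, 0, 0],
  [0, -2.5, -40, 0, 0, 0, 0],
])

```text
time_s: 16.33
tcp_pos: [0.4411, -0.0074, 0.1502]
ee_rot: [[1.0, 0.006, 0.011], [0.006, -1.0, 0.003], [0.011, -0.003, -1.0]]
wrist_force: [2.1, -0.3, -3.3]
gripper_width: 0.451
gripper_force: 30.0
```

Emit:
drive_tool([
  [0, -2.5, -40, 0, 0, 0, 0],
  [0, -2.5, -40, 0, 0, 0, 0],
  [0, -2.5, -40, 0, 0, 0, 0],
  [0, -2.5, -40, 0, 0, 0, 0],
  [0, -2.5, -40, 0, 0, 0, 0],
])

```text
time_s: 16.75
tcp_pos: [0.4238, -0.2109, 0.1452]
ee_rot: [[1.0, 0.0, -0.001], [0.0, -1.0, 0.001], [-0.001, -0.001, -1.0]]
wrist_force: [1.1, 0.4, -2.5]
gripper_width: 0.452
gripper_force: 30.0
```

Emit:
drive_tool([
  [0, -2.5, -40, 0, 0, 0, 0],
  [0, -2.5, -40, 0, 0, 0, 0],
  [0, 0, -20, -5, 0, 0, 0],
  [0, 0, 0, -25, 0, 0, 0],
  [0, 0, 0, -30, 0, 0, 0],
])

```text
time_s: 17.17
tcp_pos: [0.4207, -0.3113, 0.0861]
ee_rot: [[1.0, -0.003, 0.004], [-0.003, -1.0, -0.001], [0.004, 0.001, -1.0]]
wrist_force: [0.1, 0.7, -3.4]
gripper_width: 0.453
gripper_force: 30.0
```

Emit:
drive_tool([
  [0, 0, 0, -20, 0, 0, 0],
  [0, 0, 0, 0, 0, 0, 0],
  [0, 0, 0, 0, 0, 0, 0],
  [0, 0, 0, 0, 0, 0, 0],
])

```text
time_s: 17.5
tcp_pos: [0.421, -0.3096, 0.0666]
ee_rot: [[1.0, 0.001, 0.001], [0.001, -1.0, -0.001], [0.001, 0.001, -1.0]]
wrist_force: [0.5, -0.2, -2.9]
gripper_width: 0.45
gripper_force: 30.0
```

Emit:
drive_tool([
  [0, -0.2, 0.5, -15, 0, 0, 0],
  [0, 0, 0, -13, 0, 0, 0],
  [0, 0, 0, -5, 0, 0, 0],
  [0, 0, 0, 0, 0, 0, 0],
  [0, 0, 0, 0, 0, 0, 0],
])

```text
time_s: 17.92
tcp_pos: [0.4208, -0.3091, 0.0339]
ee_rot: [[1.0, 0.001, 0.002], [0.001, -1.0, -0.001], [0.002, 0.001, -1.0]]
wrist_force: [0.1, -0.0, -2.4]
gripper_width: 0.451
gripper_force: 30.0
```

Emit:
drive_tool([
  [0, 0, 0, -1.5, 0, 0, 0],
  [0, 0, 0, 0, 0, 0, 0],
  [0, 0, 0, 0, 0, 0, 0],
])

```text
time_s: 18.17
tcp_pos: [0.4204, -0.309, 0.0319]
ee_rot: [[1.0, 0.0, 0.001], [0.0, -1.0, -0.001], [0.001, 0.001, -1.0]]
wrist_force: [-1.0, -0.3, -2.7]
gripper_width: 0.45
gripper_force: 30.0
```

Emit:
drive_tool([
  [0, 0, 0, -1, 0, 0, 0],
  [0, 0, 0, -0.7, 0, 0, 0],
  [0, 0, 0, 0, 0, 0, 0],
  [0, 0, 0, 0, 0, 0, 0],
])

```text
time_s: 18.5
tcp_pos: [0.4203, -0.309, 0.0304]
ee_rot: [[1.0, 0.001, 0.001], [0.001, -1.0, -0.001], [0.001, 0.001, -1.0]]
wrist_force: [-2.2, 0.9, 5.7]
gripper_width: 0.453
gripper_force: 30.0
```

Emit:
drive_tool([
  [65, 0, 0, 0, 0, 0, 0],
  [65, 0, 0, 0, 0, 0, 0],
  [65, 0, 0, 0, 0, 0, 0],
  [65, 0, 0, 15, 0, 0, 0],
  [65, 0, 0, 35, 0, 0, 0],
])

```text
time_s: 18.92
tcp_pos: [0.417, -0.3076, 0.076]
ee_rot: [[1.0, -0.001, -0.01], [-0.001, -1.0, 0.004], [-0.01, -0.004, -1.0]]
wrist_force: [0.3, -1.1, -0.9]
gripper_width: 0.634
gripper_force: 0.0
```

Emit:
drive_tool([
  [65, 0, 0, 40, 0, 0, 0],
  [65, 0, 0, 40, 0, 0, 0],
  [65, 0, 0, 40, 0, 0, 0],
  [65, 3, 30, 30, 0, 0, 0],
  [65, 3, 38, 0, 0, 0, 0],
])

```text
time_s: 19.33
tcp_pos: [0.4296, -0.2436, 0.2358]
ee_rot: [[1.0, -0.003, 0.014], [-0.003, -1.0, -0.006], [0.014, 0.006, -1.0]]
wrist_force: [1.5, 0.5, -0.1]
gripper_width: 0.65
gripper_force: 0.0
```

Emit:
drive_tool([
  [65, 3, 38, 0, 0, 0, 0],
  [65, 3, 38, 0, 0, 0, 0],
  [65, 3, 38, 0, 0, 0, 0],
  [65, 3, 38, 0, 0, 0, 0],
  [65, 3, 38, 0, 0, 0, 0],
])

```text
time_s: 19.75
tcp_pos: [0.4406, -0.0497, 0.229]
ee_rot: [[1.0, -0.0, 0.001], [-0.0, -1.0, 0.0], [0.001, -0.0, -1.0]]
wrist_force: [0.9, 0.7, 0.5]
gripper_width: 0.653
gripper_force: 0.0
```

Emit:
drive_tool([
  [65, 1, 7, 0, 0, 0, 0],
  [65, 0, 0, 0, 0, 0, 0],
  [65, 0, 0, 0, 0, 0, 0],
])

```text
time_s: 20.0
tcp_pos: [0.4419, -0.0442, 0.2288]
ee_rot: [[1.0, 0.002, -0.0], [0.002, -1.0, -0.0], [-0.0, 0.0, -1.0]]
wrist_force: [-1.0, 1.0, -0.3]
gripper_width: 0.65
gripper_force: 0.0
```

```bash
python3 - <<'E'
from h import *
s=sense();c=capture("wrist");print(s["tcp_pos"],fit(c,"ceramic",(.4417,-.0445),s));save(c,"w7.png")
for k,xy in(("copper",(.5702,-.3015)),("barrel",(.4955,-.3053)),("collar",(.4204,-.3091))):print(k,xy,fit(c,k,xy,s,.004))
E
```

```text
[ 0.44185538 -0.04421678  0.22881082] ([0.442, -0.0445], 'iou', np.float64(0.92), 'ztop', 0.0597)
copper (0.5702, -0.3015) ([0.5698, -0.3032], 'iou', np.float64(0.95), 'ztop', 0.0474)
barrel (0.4955, -0.3053) ([0.4956, -0.3075], 'iou', np.float64(0.95), 'ztop', 0.0523)
collar (0.4204, -0.3091) ([0.4203, -0.3103], 'iou', np.float64(0.95), 'ztop', 0.0492)
```

View pics/w7.png

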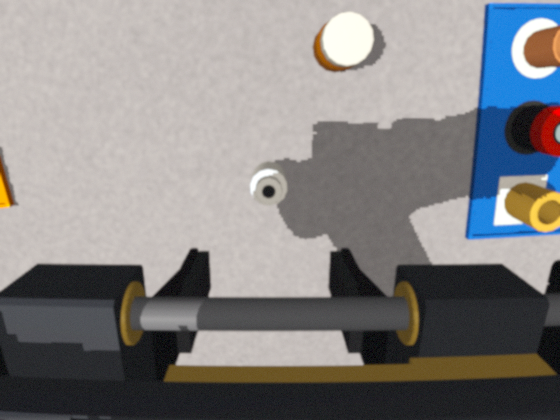

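The three blue kit parts stand at the right edge: copper (545,47), red (545,130), collar (533,205). Ceramic (268,187) is centred. I'll descend and grip it.

Emit:
drive_tool([
  [65, 0, 0, -30, 0, 0, 0],
  [65, 0, 0, -40, 0, 0, 0],
  [65, 0, 0, -40, 0, 0, 0],
  [65, 0, 0, -30, 0, 0, 0],
  [65, 0, 0, 0, 0, 0, 0],
])

```text
time_s: 20.47
tcp_pos: [0.4372, -0.0468, 0.0837]
ee_rot: [[1.0, -0.004, -0.013], [-0.004, -1.0, -0.003], [-0.013, 0.003, -1.0]]
wrist_force: [-0.6, -0.4, -0.5]
gripper_width: 0.651
gripper_force: 0.0
```

Emit:
drive_tool([
  [65, 0, 0, 0, 0, 0, 0],
  [65, 0, 0, 0, 0, 0, 0],
])

```text
time_s: 20.63
tcp_pos: [0.4434, -0.045, 0.0904]
ee_rot: [[1.0, -0.001, 0.003], [-0.001, -1.0, 0.0], [0.003, -0.0, -1.0]]
wrist_force: [0.7, -0.8, -0.3]
gripper_width: 0.65
gripper_force: 0.0
```

Emit:
drive_tool([
  [65, -0.5, 0, -20, 0, 0, 0],
  [65, -0.5, 0, -25, 0, 0, 0],
  [65, 0, 0, -14, 0, 0, 0],
  [65, 0, 0, -3, 0, 0, 0],
  [65, 0, 0, 0, 0, 0, 0],
])

```text
time_s: 21.05
tcp_pos: [0.4421, -0.0444, 0.028]
ee_rot: [[1.0, 0.0, 0.002], [0.0, -1.0, 0.0], [0.002, -0.0, -1.0]]
wrist_force: [0.0, -0.7, 1.2]
gripper_width: 0.652
gripper_force: 0.0
```

Emit:
drive_tool([
  [0, 0, 0, 0, 0, 0, 0],
  [0, 0, 0, 0, 0, 0, 0],
  [0, 0, 0, 0, 0, 0, 0],
  [0, 0, 0, 0, 0, 0, 0],
  [0, 0, 0, 0, 0, 0, 0],
])

```text
time_s: 21.47
tcp_pos: [0.4415, -0.0443, 0.0277]
ee_rot: [[1.0, 0.001, 0.002], [0.001, -1.0, 0.0], [0.002, -0.0, -1.0]]
wrist_force: [-0.7, 1.5, 4.7]
gripper_width: 0.385
gripper_force: 30.0
```

Emit:
drive_tool([
  [0, 0, 0, 25, 0, 0, 0],
  [0, 0, 0, 40, 0, 0, 0],
  [0, 0, 0, 40, 0, 0, 0],
  [0, 0, 25, 15, 0, 0, 0],
  [0, 0, 40, 0, 0, 0, 0],
])

```text
time_s: 21.88
tcp_pos: [0.4432, 0.0204, 0.1514]
ee_rot: [[1.0, -0.004, 0.009], [-0.004, -1.0, 0.003], [0.009, -0.003, -1.0]]
wrist_force: [1.2, 1.1, -1.7]
gripper_width: 0.385
gripper_force: 30.0
```

Emit:
drive_tool([
  [0, 1, 40, 0, 0, 0, 0],
  [0, 1, 40, 0, 0, 0, 0],
  [0, 1, 40, 0, 0, 0, 0],
  [0, 1, 40, 0, 0, 0, 0],
  [0, 1, 40, 0, 0, 0, 0],
])

```text
time_s: 22.3
tcp_pos: [0.4451, 0.2223, 0.147]
ee_rot: [[1.0, 0.001, -0.0], [0.001, -1.0, -0.0], [-0.0, 0.0, -1.0]]
wrist_force: [1.0, -0.0, -0.7]
gripper_width: 0.383
gripper_force: 30.0
```

Emit:
drive_tool([
  [0, 0, 40, 0, 0, 0, 0],
  [0, 0, 26, -5, 0, 0, 0],
  [0, 0, 0, -25, 0, 0, 0],
  [0, 0, 0, -30, 0, 0, 0],
  [0, 0, 0, -20, 0, 0, 0],
])

```text
time_s: 22.72
tcp_pos: [0.4445, 0.2864, 0.0647]
ee_rot: [[1.0, 0.001, -0.002], [0.001, -1.0, -0.002], [-0.002, 0.002, -1.0]]
wrist_force: [-0.5, -0.2, -1.2]
gripper_width: 0.385
gripper_force: 30.0
```

Emit:
drive_tool([
  [0, 0, 0, 0, 0, 0, 0],
  [0, 0, 0, 0, 0, 0, 0],
  [0, 0, 0, 0, 0, 0, 0],
])

```text
time_s: 22.97
tcp_pos: [0.4467, 0.2872, 0.0681]
ee_rot: [[1.0, 0.001, 0.002], [0.001, -1.0, 0.001], [0.002, -0.001, -1.0]]
wrist_force: [-0.9, 0.9, -0.9]
gripper_width: 0.382
gripper_force: 30.0
```

Emit:
drive_tool([
  [0, 0, -0.3, -15, 0, 0, 0],
  [0, 0, -0.2, -13, 0, 0, 0],
  [0, 0, 0, -5, 0, 0, 0],
  [0, 0, 0, 0, 0, 0, 0],
  [0, 0, 0, 0, 0, 0, 0],
])

```text
time_s: 23.38
tcp_pos: [0.4466, 0.2866, 0.0351]
ee_rot: [[1.0, 0.0, 0.002], [0.0, -1.0, 0.001], [0.002, -0.001, -1.0]]
wrist_force: [0.1, -0.5, -1.6]
gripper_width: 0.382
gripper_force: 30.0
```

Emit:
drive_tool([
  [0, 0, 0, -1.5, 0, 0, 0],
  [0, 0, 0, 0, 0, 0, 0],
  [0, 0, 0, 0, 0, 0, 0],
])

```text
time_s: 23.63
tcp_pos: [0.4462, 0.2864, 0.0331]
ee_rot: [[1.0, 0.0, 0.001], [0.0, -1.0, 0.001], [0.001, -0.001, -1.0]]
wrist_force: [0.3, 0.2, -0.5]
gripper_width: 0.381
gripper_force: 30.0
```

Emit:
drive_tool([
  [0, 0, 0, -1, 0, 0, 0],
  [0, 0, 0, -0.7, 0, 0, 0],
  [0, 0, 0, 0, 0, 0, 0],
  [0, 0, 0, 0, 0, 0, 0],
])

```text
time_s: 23.97
tcp_pos: [0.4461, 0.2863, 0.0317]
ee_rot: [[1.0, 0.001, 0.001], [0.001, -1.0, 0.0], [0.001, -0.0, -1.0]]
wrist_force: [-1.9, -1.1, 5.5]
gripper_width: 0.384
gripper_force: 30.0
```

Emit:
drive_tool([
  [62, 0, 0, 0, 0, 0, 0],
  [62, 0, 0, 0, 0, 0, 0],
  [62, 0, 0, 0, 0, 0, 0],
  [62, 0, 0, 15, 0, 0, 0],
  [62, 0, 0, 35, 0, 0, 0],
])

```text
time_s: 24.38
tcp_pos: [0.4435, 0.2836, 0.0771]
ee_rot: [[1.0, -0.001, -0.008], [-0.001, -1.0, -0.008], [-0.008, 0.008, -1.0]]
wrist_force: [0.6, 0.5, -0.0]
gripper_width: 0.597
gripper_force: 0.0
```

Emit:
drive_tool([
  [75, 0, 0, 40, 0, 0, 0],
  [75, 0, 0, 40, 0, 0, 0],
  [75, 0, 0, 40, 0, 0, 0],
  [75, 19, -30, 0, 0, 0, 0],
  [75, 21, -33, 0, 0, 0, 0],
])

```text
time_s: 24.8
tcp_pos: [0.487, 0.2249, 0.2042]
ee_rot: [[1.0, 0.005, 0.006], [0.005, -1.0, 0.005], [0.006, -0.005, -1.0]]
wrist_force: [0.7, 0.0, -0.7]
gripper_width: 0.746
gripper_force: 0.0
```

Emit:
drive_tool([
  [75, 21, -33, 0, 0, 0, 0],
  [75, 21, -33, 0, 0, 0, 0],
  [75, 21, -33, 0, 0, 0, 0],
  [75, 21, -33, 0, 0, 0, 0],
  [75, 21, -33, 0, 0, 0, 0],
])

```text
time_s: 25.22
tcp_pos: [0.5915, 0.0563, 0.2006]
ee_rot: [[1.0, 0.0, -0.0], [0.0, -1.0, -0.0], [-0.0, 0.0, -1.0]]
wrist_force: [0.8, 0.4, 0.1]
gripper_width: 0.747
gripper_force: 0.0
```

Emit:
drive_tool([
  [75, 21, -33, 0, 0, 0, 0],
  [75, 21, -33, 0, 0, 0, 0],
  [75, 21, -33, 0, 0, 0, 0],
  [75, 21, -33, 0, 0, 0, 0],
  [75, 0, 0, 0, 0, 0, 0],
])

```text
time_s: 25.63
tcp_pos: [0.6772, -0.0797, 0.199]
ee_rot: [[1.0, -0.006, -0.0], [-0.006, -1.0, -0.002], [-0.0, 0.002, -1.0]]
wrist_force: [0.1, -0.3, -0.2]
gripper_width: 0.751
gripper_force: 0.0
```

```bash
python3 - <<'E'
from h import *
s=sense();c=capture("wrist");print(s["tcp_pos"],fit(c,"barrel",(.675,-.0758),s));save(c,"w8.png")
E
```

```text
[ 0.67716705 -0.07971211  0.19898763] ([0.6742, -0.0759], 'iou', np.float64(0.94), 'ztop', 0.0488)
```

View pics/w8.png

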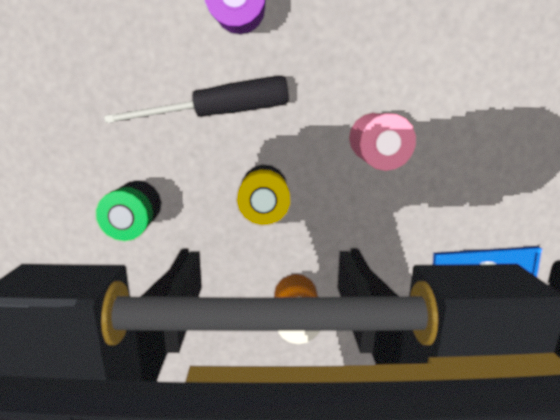

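The yellow-topped, black-bodied barrel (263,197) is under the gripper, with pink (388,142) and green (123,214) well clear of it.

Emit:
drive_tool([
  [75, -1, 1, -30, 0, 0, 0],
  [75, -1, 0.5, -40, 0, 0, 0],
  [75, 0, 0, -40, 0, 0, 0],
  [75, 0, 0, 0, 0, 0, 0],
  [75, 0, 0, 0, 0, 0, 0],
])

```text
time_s: 26.1
tcp_pos: [0.6713, -0.072, 0.0888]
ee_rot: [[1.0, 0.001, -0.006], [0.001, -1.0, -0.001], [-0.006, 0.001, -1.0]]
wrist_force: [0.5, 0.3, 1.4]
gripper_width: 0.748
gripper_force: 0.0
```

Emit:
drive_tool([
  [75, 0, 0, 0, 0, 0, 0],
  [75, 0, 0, 0, 0, 0, 0],
])

```text
time_s: 26.27
tcp_pos: [0.675, -0.072, 0.0943]
ee_rot: [[1.0, 0.001, 0.006], [0.001, -1.0, -0.0], [0.006, 0.0, -1.0]]
wrist_force: [0.1, -0.7, 1.5]
gripper_width: 0.745
gripper_force: 0.0
```

Emit:
drive_tool([
  [75, 0, -2, -20, 0, 0, 0],
  [75, 0, -1.5, -25, 0, 0, 0],
  [75, 0, 0, -17, 0, 0, 0],
  [75, 0, 0, -3, 0, 0, 0],
  [75, 0, 0, 0, 0, 0, 0],
])

```text
time_s: 26.68
tcp_pos: [0.6735, -0.0759, 0.0268]
ee_rot: [[1.0, 0.001, 0.001], [0.001, -1.0, -0.0], [0.001, 0.0, -1.0]]
wrist_force: [0.7, -0.1, -1.4]
gripper_width: 0.751
gripper_force: 0.0
```

Emit:
drive_tool([
  [0, 0, 0, 0, 0, 0, 0],
  [0, 0, 0, 0, 0, 0, 0],
  [0, 0, 0, 0, 0, 0, 0],
  [0, 0, 0, 0, 0, 0, 0],
  [0, 0, 0, 0, 0, 0, 0],
])

```text
time_s: 27.1
tcp_pos: [0.6736, -0.0758, 0.027]
ee_rot: [[1.0, 0.0, 0.002], [0.0, -1.0, 0.0], [0.002, -0.0, -1.0]]
wrist_force: [-1.1, 1.1, 3.5]
gripper_width: 0.497
gripper_force: 30.0
```

Emit:
drive_tool([
  [0, 0, 0, 25, 0, 0, 0],
  [0, 0, 0, 40, 0, 0, 0],
  [0, 0, 0, 40, 0, 0, 0],
  [0, -13, 30, 15, 0, 0, 0],
  [0, -14, 34, 0, 0, 0, 0],
])

```text
time_s: 27.52
tcp_pos: [0.6491, -0.0128, 0.1515]
ee_rot: [[1.0, -0.003, 0.011], [-0.003, -1.0, 0.001], [0.011, -0.001, -1.0]]
wrist_force: [0.6, 1.8, -0.4]
gripper_width: 0.499
gripper_force: 30.0
```

Emit:
drive_tool([
  [0, -14, 34, 0, 0, 0, 0],
  [0, -14, 34, 0, 0, 0, 0],
  [0, -14, 34, 0, 0, 0, 0],
  [0, -14, 34, 0, 0, 0, 0],
  [0, -14, 34, 0, 0, 0, 0],
])

```text
time_s: 27.93
tcp_pos: [0.5748, 0.1594, 0.1458]
ee_rot: [[1.0, -0.0, -0.0], [-0.0, -1.0, 0.0], [-0.0, -0.0, -1.0]]
wrist_force: [0.1, 0.9, -1.6]
gripper_width: 0.5
gripper_force: 30.0
```

Emit:
drive_tool([
  [0, -14, 34, 0, 0, 0, 0],
  [0, -14, 34, 0, 0, 0, 0],
  [0, -14, 34, 0, 0, 0, 0],
  [0, -14, 34, 0, 0, 0, 0],
  [0, 0, 0, 0, 0, 0, 0],
])

```text
time_s: 28.35
tcp_pos: [0.5181, 0.2993, 0.1459]
ee_rot: [[1.0, 0.006, 0.001], [0.006, -1.0, 0.002], [0.001, -0.002, -1.0]]
wrist_force: [-0.1, 0.2, -0.3]
gripper_width: 0.497
gripper_force: 30.0
```

Emit:
drive_tool([
  [0, 0, 0, -20, 0, 0, 0],
  [0, 0, 0, -35, 0, 0, 0],
  [0, 0, 0, -25, 0, 0, 0],
  [0, 0, 0, 0, 0, 0, 0],
  [0, 0, 0, 0, 0, 0, 0],
])

```text
time_s: 28.77
tcp_pos: [0.5194, 0.2932, 0.0648]
ee_rot: [[1.0, 0.0, -0.002], [0.0, -1.0, -0.003], [-0.002, 0.003, -1.0]]
wrist_force: [0.2, -0.5, -1.0]
gripper_width: 0.498
gripper_force: 30.0
```

Emit:
drive_tool([
  [0, 0, 0, 0, 0, 0, 0],
])

```text
time_s: 28.85
tcp_pos: [0.521, 0.2946, 0.0672]
ee_rot: [[1.0, 0.001, 0.002], [0.001, -1.0, 0.001], [0.002, -0.001, -1.0]]
wrist_force: [-0.0, 0.1, -0.5]
gripper_width: 0.498
gripper_force: 30.0
```

Emit:
drive_tool([
  [0, 0, 0, -15, 0, 0, 0],
  [0, 0, 0, -13, 0, 0, 0],
  [0, 0, 0, -5, 0, 0, 0],
  [0, 0, 0, 0, 0, 0, 0],
  [0, 0, 0, 0, 0, 0, 0],
])

```text
time_s: 29.27
tcp_pos: [0.5207, 0.2946, 0.0341]
ee_rot: [[1.0, 0.001, 0.002], [0.001, -1.0, 0.001], [0.002, -0.001, -1.0]]
wrist_force: [-0.1, -0.7, -0.5]
gripper_width: 0.5
gripper_force: 30.0
```

Emit:
drive_tool([
  [0, 0, 0, -1, 0, 0, 0],
  [0, 0, 0, 0, 0, 0, 0],
  [0, 0, 0, 0, 0, 0, 0],
])

```text
time_s: 29.52
tcp_pos: [0.5203, 0.2944, 0.0326]
ee_rot: [[1.0, 0.0, 0.001], [0.0, -1.0, 0.001], [0.001, -0.001, -1.0]]
wrist_force: [0.5, -0.7, -0.5]
gripper_width: 0.497
gripper_force: 30.0
```

Emit:
drive_tool([
  [0, 0, 0, -1, 0, 0, 0],
  [0, 0, 0, -1, 0, 0, 0],
  [0, 0, 0, 0, 0, 0, 0],
  [0, 0, 0, 0, 0, 0, 0],
])

```text
time_s: 29.85
tcp_pos: [0.5202, 0.2943, 0.031]
ee_rot: [[1.0, 0.001, 0.001], [0.001, -1.0, 0.0], [0.001, -0.0, -1.0]]
wrist_force: [-1.6, -0.5, 5.5]
gripper_width: 0.499
gripper_force: 30.0
```

Emit:
drive_tool([
  [68, 0, 0, 0, 0, 0, 0],
  [68, 0, 0, 0, 0, 0, 0],
  [68, 0, 0, 0, 0, 0, 0],
  [68, 0, 0, 15, 0, 0, 0],
  [68, 0, 0, 35, 0, 0, 0],
])

```text
time_s: 30.27
tcp_pos: [0.5171, 0.2918, 0.0754]
ee_rot: [[1.0, -0.001, -0.009], [-0.001, -1.0, -0.007], [-0.009, 0.007, -1.0]]
wrist_force: [0.2, 0.0, 0.2]
gripper_width: 0.672
gripper_force: 0.0
```

Emit:
drive_tool([
  [75, 0, 0, 40, 0, 0, 0],
  [75, 0, 0, 40, 0, 0, 0],
  [75, 0, 0, 40, 0, 0, 0],
  [75, 0, -30, 40, 0, 0, 0],
  [75, 0, -40, 40, 0, 0, 0],
])

```text
time_s: 30.68
tcp_pos: [0.5202, 0.2404, 0.2651]
ee_rot: [[1.0, 0.003, 0.002], [0.003, -1.0, 0.002], [0.002, -0.002, -1.0]]
wrist_force: [1.2, 0.2, -0.2]
gripper_width: 0.744
gripper_force: 0.0
```

Emit:
drive_tool([
  [75, 0, -40, 40, 0, 0, 0],
  [75, 0, -40, 35, 0, 0, 0],
  [75, 0, -40, 0, 0, 0, 0],
  [75, 0, -40, 0, 0, 0, 0],
  [75, 0, -40, 0, 0, 0, 0],
])

```text
time_s: 31.1
tcp_pos: [0.5195, 0.0573, 0.32]
ee_rot: [[1.0, 0.001, 0.001], [0.001, -1.0, 0.001], [0.001, -0.001, -1.0]]
wrist_force: [0.7, -0.6, -1.9]
gripper_width: 0.75
gripper_force: 0.0
```

Emit:
drive_tool([
  [75, 0, -25, 0, 0, 0, 0],
  [75, 0, 0, 0, 0, 0, 0],
  [75, 0, 0, 0, 0, 0, 0],
  [75, 0, 0, 0, 0, 0, 0],
])

```text
time_s: 31.43
tcp_pos: [0.5199, 0.034, 0.3193]
ee_rot: [[1.0, -0.0, -0.0], [-0.0, -1.0, 0.0], [-0.0, -0.0, -1.0]]
wrist_force: [-0.6, 1.0, 0.0]
gripper_width: 0.747
gripper_force: 0.0
```

```bash
python3 - <<'E'
from h import *
s=sense();c=capture("wrist");print(s["time_s"],s["tcp_pos"]);save(c,"w9.png")
for k,xy in(("copper",(.5702,-.3015)),("barrel",(.4955,-.3053)),("collar",(.4204,-.3091)),("ceramic",(.4468,.2865)),("barrel",(.5215,.2948))):print(k,xy,fit(c,k,xy,s,.004))
for k,xy in(("barrel",(.6612,.0439)),("jar",(.5661,-.1044))):print(k,xy,fit(c,k,xy,s))
save(capture("scene"),"s2.png")
E
```

```text
31.4333 [0.51994397 0.03395169 0.31926295]
copper (0.5702, -0.3015) ([0.5696, -0.3028], 'iou', np.float64(0.95), 'ztop', 0.0519)
barrel (0.4955, -0.3053) ([0.4954, -0.3078], 'iou', np.float64(0.96), 'ztop', 0.0525)
collar (0.4204, -0.3091) ([0.4205, -0.3093], 'iou', np.float64(0.92), 'ztop', 0.0492)
ceramic (0.4468, 0.2865) ([0.4468, 0.2855], 'iou', np.float64(0.91), 'ztop', 0.0635)
barrel (0.5215, 0.2948) ([0.5215, 0.294], 'iou', np.float64(0.94), 'ztop', 0.0529)
barrel (0.6612, 0.0439) ([0.6616, 0.0436], 'iou', np.float64(0.93), 'ztop', 0.049)
jar (0.5661, -0.1044) ([0.5657, -0.1048], 'iou', np.float64(0.85), 'ztop', 0.0618)
```

View pics/w9.png

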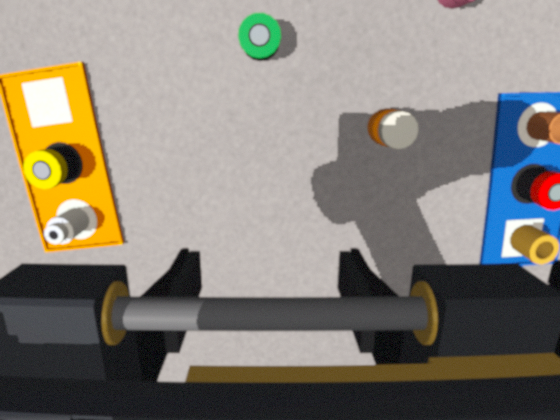

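View pics/s2.png

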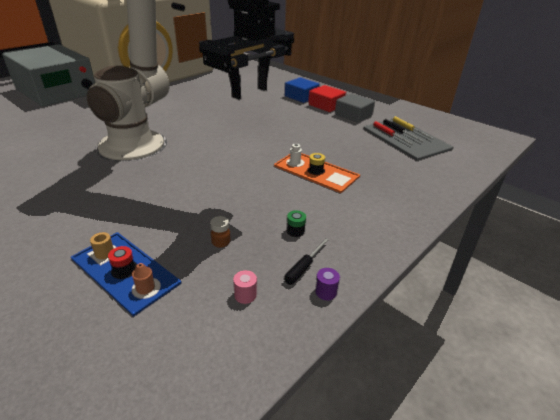

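Both final pictures show all five parts standing on their spots: orange kit yellow (52,166) and ceramic (70,222), blue kit copper (543,127), red (545,187) and collar (533,243) in the wrist view. Green and the jar haven't moved, and the screwdriver lies where it was. The fits are within about 1–2.5 mm, the largest for parts cut off by the frame edge.

```bash
python3 -c "
from station import *
print(finish_job())"
```

```text
the job is handed in; nothing more can be done
None
```

Both nozzle-change kits are made up and handed in: all five parts stand upright, released and centred to about 1–2.5 mm by the last camera fits, and the green barrel, amber jar and screwdriver were left alone.

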